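# Put the lids back on the storage pots

### The job

The four storage pots have been washed and dried, and their bamboo lids lie next to them on the worktop. Put every lid back on the pot whose shape and size it matches, level and fully seated on the rim, setting it down gently, not dropping it. Leave the pots standing where they are, and do not disturb the mug or the pepper mill.

Things in the scene. Friction and masses are not known exactly. Their poses are not given: they have to be found in the camera images.
- coffee_lid: Large round bamboo lid, 110 mm across, 0.13 kg; plug 90 mm across at the plate. From below: plug 12 mm deep, 6 mm narrower per side at its foot; bamboo plate 12 mm; central round knob 29 mm wide, 28 mm tall. Origin: centre of the plug's underside; z up through the knob. Seated: plate on the rim, origin 93 mm above the pot's foot, plug with 3 to 4 mm play.
- sugar_lid: Small round bamboo lid, 80 mm across, 0.07 kg; plug 60 mm across at the plate. From below: plug 12 mm deep, 6 mm narrower per side at its foot; bamboo plate 12 mm; central round knob 29 mm wide, 28 mm tall. Origin: centre of the plug's underside; z up through the knob. Seated: plate on the rim, origin 68 mm above the pot's foot, plug with 3 to 4 mm play.
- tea_lid: Square bamboo lid, 90 x 90 mm along its x and y, 0.11 kg; plug 71 mm square at the plate. Any quarter turn fits. From below: plug 12 mm deep, 6 mm narrower per side at its foot; bamboo plate 12 mm; central round knob 29 mm wide, 28 mm tall. Origin: centre of the plug's underside; z up through the knob. Seated: plate on the rim, origin 88 mm above the pot's foot, plug with 3 to 4 mm play.
- butter_lid: Oblong bamboo lid, 90 mm (x) by 130 mm (y), 0.14 kg; plug 71 x 111 mm at the plate. Either way round fits. From below: plug 12 mm deep, 6 mm narrower per side at its foot; bamboo plate 12 mm; central round knob 29 mm wide, 28 mm tall. Origin: centre of the plug's underside; z up through the knob. Seated: plate on the rim, origin 53 mm above the pot's foot, plug with 3 to 4 mm play.
- coffee_pot: Large round white ceramic pot, open at the top: outside 110 mm across, 105 mm tall, wall 6 mm (mouth 98 mm), 0.6 kg. Origin: centre of its underside on the worktop; z up through the open mouth. It stands loose.
- sugar_pot: Small round white ceramic pot, open at the top: outside 80 mm across, 80 mm tall, wall 6 mm (mouth 68 mm), 0.35 kg. Origin: centre of its underside on the worktop; z up through the open mouth. It stands loose.
- tea_pot: Square white ceramic tea caddy (no spout), open at the top: outside 90 x 90 mm with sides along its x and y, 100 mm tall, wall 6 mm (mouth 78 mm square), 0.6 kg. Origin: centre of its underside on the worktop; z up through the open mouth. It stands loose.
- butter_pot: Oblong white ceramic butter tub, open at the top: outside 90 mm along its x, 130 mm along its y, 65 mm tall, wall 6 mm (mouth 78 x 118 mm), 0.55 kg. Origin: centre of its underside on the worktop; z up through the open mouth. It stands loose.
- mug: Bystander: blue mug, 82 mm across, 95 mm tall, with a handle. Origin: centre of its underside.
- mill: Bystander: dark wooden pepper mill, 52 mm across, 150 mm tall. Origin: centre of its underside.
There are look-alikes about, which are no part of the job. What is shaped like the sugar_lid but turquoise is not meant. Leave any green look-alike of the butter_lid alone.

How it is judged:
At the end, for the whole second after the job is handed in: Each lid is on its own pot: within 8 mm of the pot's axis, at its seated height (+3, -4 mm), level within 0.06 rad, the oblong and square lids in line with their pots within 0.15 rad; every pot upright (0.06 rad) and within 40 mm of where it stood; all at rest (z of coffee_lid in the frame of coffee_pot between 0.089 and 0.096 m and horizontal distance between coffee_lid and coffee_pot below 0.008 m and angle between each of coffee_lid, coffee_pot, sugar_lid, sugar_pot, tea_lid, tea_pot, butter_lid, butter_pot's own z axis and vertical below 0.06 rad and distance of each of coffee_pot, sugar_pot, tea_pot, butter_pot from where it was at the start of the episode below 0.04 m and linear speed of each of coffee_lid, coffee_pot, sugar_lid, sugar_pot, tea_lid, tea_pot, butter_lid, butter_pot below 0.02 m/s and z of sugar_lid in the frame of sugar_pot between 0.064 and 0.071 m and horizontal distance between sugar_lid and sugar_pot below 0.008 m and z of tea_lid in the frame of tea_pot between 0.084 and 0.091 m and horizontal distance between tea_lid and tea_pot below 0.008 m and z of butter_lid in the frame of butter_pot between 0.049 and 0.056 m and horizontal distance between butter_lid and butter_pot below 0.008 m and angle between the y axis of butter_lid and the y axis of butter_pot, either way round below 0.15 rad and (angle between the x axis of tea_lid and the x axis of tea_pot, either way round below 0.15 rad or angle between the x axis of tea_lid and the y axis of tea_pot, either way round below 0.15 rad)); the robot touches nothing.
It fails at once if a lid is dropped or thrown (over 0.7 m/s with no finger on it: a free fall of more than about 25 mm) ((linear speed of coffee_lid above 0.7 m/s and contact force between the fingers and coffee_lid below 0.2 N) or (linear speed of sugar_lid above 0.7 m/s and contact force between the fingers and sugar_lid below 0.2 N) or (linear speed of tea_lid above 0.7 m/s and contact force between the fingers and tea_lid below 0.2 N) or (linear speed of butter_lid above 0.7 m/s and contact force between the fingers and butter_lid below 0.2 N)).
It fails at once if the mug is pushed more than 30 mm or tipped (distance of mug from where it was at the start of the episode above 0.03 m or angle between mug's own z axis and vertical above 0.3 rad).
It fails at once if the mill is pushed more than 30 mm or tipped (distance of mill from where it was at the start of the episode above 0.03 m or angle between mill's own z axis and vertical above 0.3 rad).
It also fails if it takes over 128 s, if anything falls off the work surface, if the arm or the gripper's body presses on something with over 40 N, if the wrist force passes 120 N, or if a joint passes its speed limit or range.

### The arm

A 6-joint arm with a two-finger parallel gripper is mounted at the origin on the work surface. World frame = base frame: x ahead of the robot, y to its left, z up, the work surface at z = 0. Lengths are in m, angles in rad, forces in N, time in s.
With the tool pointing down it reaches from about 0.425 to 1.125 m from the base axis. Payload 14.9 kg.
Tool frame: the origin (TCP) lies midway between the tips of the shut fingers; the grasp point (between the pads) lies 19 mm behind it; z points along the fingers, y is the line along which they close (so a half turn about z gives the same grasp; the last joint's range is limited). The gripper opens to 91 mm and grips with 3 to 60 N. Pads are 32 mm wide; open, the fingers measure 118 mm over their backs; the gripper's body (76 mm by 178 mm) begins 60 mm behind the grasp point.
Start: joints at [1.289, 0.379, 1.734, -0, 1.028, -0.033], TCP at [0.172, 0.678, 0.214] pointing down, gripper open.
Joint ranges: [-2.77, 2.77], [-0.74, 2.19], [0, 2.66], [-1.06, 4.2], [0.31, 2.87], [-3.08, 3.08]. Speed limits (rad/s): [1.89, 1.89, 2.39, 3.14, 3.14, 3.14].

### API

Orientations are given as a 3x3 rotation matrix whose columns are the frame's x, y, z axes.
In Python, from bench import manip, cams, ticket gives the robot as it stands. The module is installed in compiled form; this text tells all that it offers.
- The arm moves only by the tool servo_tool, never from a script. Its argument "commands" is a list of rows, each an object with "travel": the shift along the tool's x, y, z in mm, a list of three; "rotation": the turn, a rotation vector about the tool's x, y, z in rad, a list of three. In form: [{"travel": [dx, dy, dz], "rotation": [wx, wy, wz]}, ...]. A call has 1 to 8 rows; each row shifts and turns the commanded pose from where the row before left it, along the tool's axes as they then stand; what a row does not reach is not made up. A row lasts 1/8 s, in which the tool goes at most 62.5 mm and 10.7 degrees, less where a joint would pass 70% of its speed; a pose out of reach is approached as far as the arm can. A call with a gripper value outside its range is refused whole. "claw" is the opening, from -1 (shut) to 1 (fully open), set as the call begins (left out, the last holds). The fingers move at their own pace and stop on an object; "force" is the grip in N (left out, the last holds). Time passes only in rows, so rows that do not move let the fingers close. It gives the time, the measured TCP pose, the force, the opening and the grip force at its end, in the units of the state.
- manip.sense(): the state, without advancing time (a new reading comes with each control period).
- cams.grab_frame(name): name is "scene" or "top" or "wrist"; returns the picture (384x512x3 uint8, red, green, blue); there is no depth.
- cams.camera_model(name): a dict with "fx", "fy", "cx", "cy" (pixels), "extrinsics" (4x4, takes a point from world to camera coordinates); the wrist camera has in their place "tool_from_camera" (4x4, takes a point from camera to tool coordinates, whose origin is the TCP and whose axes are the flange's). Camera axes: x right, y down, z forward; pixel columns grow to the right and rows downward; lengths in m; the calibration is good to about 2 mm. The wrist camera is an equidistant fisheye: a pixel r from the principal point sees the ray r / f radians off the axis. A picture is of the moment at which its call begins: read the wrist's pose just before it. camera_model takes no time and is no camera call.
- ticket.sign_off(): hands the job in; it is judged then, once.
Trained networks look in the newest picture that a camera, given by its name, has taken for a name from the list of things; names that differ only in an ending like _2 or _b are one class to them, and where a whole thing is asked for, a point or a joint stands for the part that bears it (a point fixed in the world has none). Each returns a list of dicts, best first, with "conf" (0 to 1); they miss things now and then, are a little off and sometimes report something else, mostly with a low value. They report only what shows in the picture. A call takes as long as a camera call. They do not tell look-alikes from the thing itself.
- cams.find_in(camera, query): "xyz" ([x, y, z] in m, in world coordinates, good to about 4 mm: the middle of the surface that is visible of it).
- cams.mark_of(camera, query): "xyz" ([x, y, z] in m, in world coordinates, good to about 4 mm: a listed point, or the origin of a listed thing).
The state is a dict: "time": time; "joint_positions": joint angles; "joint_velocities": joint speeds; "tau": joint torques, N m; "tcp_pos": TCP position; "orientation": TCP orientation; "contact_force": force on the tool from outside, world axes, zero at the start; "torque": the same for the moment, N m; "grip_width": finger opening in m; "gripper_force": force on a finger pad.
Only numpy, scipy, OpenCV 4.12 (cv2) and the standard library are available. Lean on these libraries where they do the work, as an engineer would, in place of code of your own. Each camera call takes 0.05 s, during which the arm holds its last target. There are 200 camera calls.

## Working session

There is one attempt and no reset: what is moved stays moved. The work goes in short steps, Python scripts to look and compute and a tool call to move; the robot and the scene stay as the last step left them, time stands still between calls to the robot, and variables do not carry over. Pictures are saved under pics/ and viewed, at most 14 in all, crops included, and the job is handed in when it is done.

Besides the shell and the picture viewer there is one more tool, called after ">>>" as name([rows], argument=value, ...), one row to a line, values as JSON. servo_tool: Moves the arm, as the interface text tells. Its arguments: {"type":"object","properties":{"commands":{"type":"array","items":{"type":"object","properties":{"travel":{"type":"array","items":{"type":"number"}},"rotation":{"type":"array","items":{"type":"number"}}}}},"claw":{"type":"number"},"force":{"type":"number"}},"required":["commands"]}

```bash
mkdir -p pics; cat > h.py <<'E'
import numpy as np, cv2
from bench import manip, cams, ticket
def save(n,f,crop=None,scale=1):
    im=cams.grab_frame(n)[:,:,::-1]
    if crop: im=im[crop[1]:crop[3],crop[0]:crop[2]]
    if scale!=1: im=cv2.resize(im,None,fx=scale,fy=scale,interpolation=cv2.INTER_CUBIC)
    cv2.imwrite('pics/'+f,im)
def proj(n,p):
    m=cams.camera_model(n);c=(m['extrinsics']@np.r_[p,1])[:3]
    return np.round([m['fx']*c[0]/c[2]+m['cx'],m['fy']*c[1]/c[2]+m['cy']]).astype(int)
E
python3 - <<'E'
from h import *
np.set_printoptions(precision=4,suppress=True)
a=[cams.grab_frame(n)[:,:,::-1] for n in('top','scene')]
for n,i in zip(('top','scene'),a): cv2.imwrite(f'pics/{n}0.png',i)
for n in('top','scene'):
    m=cams.camera_model(n);print(n,m['fx'],m['cx'],m['cy'],np.array(m['extrinsics']).tolist())
for q in 'coffee_lid sugar_lid tea_lid butter_lid coffee_pot sugar_pot tea_pot butter_pot mug mill'.split():
    for n in('top','scene'):
        for d in cams.mark_of(n,q): print(q,n,np.round(d['xyz'],3),round(d['conf'],2),proj(n,d['xyz']))
m=cams.camera_model('wrist');print(m)
print(manip.sense())
E
```

```text
top 442.910108930839 246.2322705505984 189.32744176968134 [[0.02667644523629123, -0.9994838073534854, 0.017902125788175755, -0.05531980702161236], [-0.995374364565112, -0.028211684133694483, -0.09183667701381718, 0.5295915730695249], [0.09229432071452001, -0.015369440995728094, -0.9956131470844105, 1.4153952718371094], [0.0, 0.0, 0.0, 1.0]]
scene 453.37615711438576 260.17620528890325 196.75827725257892 [[-0.14856231028821204, 0.9887782061214755, -0.01571302202077941, 0.09209843700334795], [0.6481246133945693, 0.08535410890743261, -0.7567358598644297, -0.30925436041907256], [-0.7469027550317169, -0.12260642394187439, -0.6535318961873371, 1.9624671439761665], [0.0, 0.0, 0.0, 1.0]]
coffee_lid top [ 0.396  0.282 -0.   ] 0.94 [146 228]
coffee_lid scene [0.406 0.278 0.001] 0.68 [346 190]
sugar_lid top [0.444 0.088 0.003] 0.62 [206 215]
sugar_lid top [ 0.31   0.151 -0.001] 0.61 [185 256]
sugar_lid scene [ 0.31   0.15  -0.001] 0.82 [312 172]
sugar_lid scene [ 0.446  0.09  -0.001] 0.64 [292 193]
sugar_lid scene [ 0.711  0.287 -0.004] 0.39 [348 255]
tea_lid top [ 0.374 -0.261  0.002] 0.87 [312
[... 1203 characters left out ...]
 -0.0003,  0.0006,  0.0001],
       [-0.0006, -0.2862,  0.9582, -0.1706],
       [ 0.    ,  0.    ,  0.    ,  1.    ]])}
{'time': 1.1, 'joint_positions': array([ 1.2887,  0.3789,  1.7342,  0.    ,  1.0285, -0.0333]), 'joint_velocities': array([ 0.0001, -0.0001, -0.0001, -0.0002,  0.0015,  0.0007]), 'tau': array([  0.0041, -76.369 , -43.4757,   0.0652,   0.0391,  -0.    ]), 'tcp_pos': array([0.1724, 0.6785, 0.2139]), 'orientation': array([[-0.9692,  0.2463, -0.    ],
       [ 0.2463,  0.9692, -0.    ],
       [ 0.    , -0.    , -1.    ]]), 'contact_force': array([ 0.7593, -0.6573,  0.5505]), 'torque': array([-0.0198, -0.0325, -0.0226]), 'gripper_force': 0.0, 'grip_width': 0.09118220158623766}
```

View pics/top0.png

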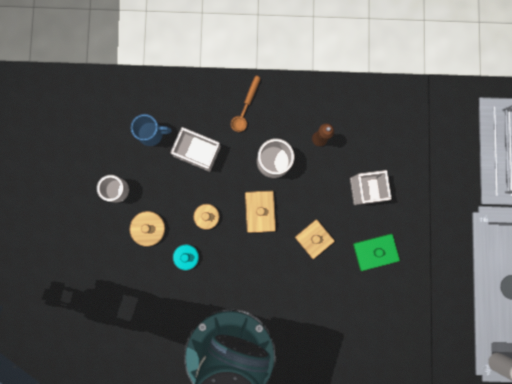

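View pics/scene0.png

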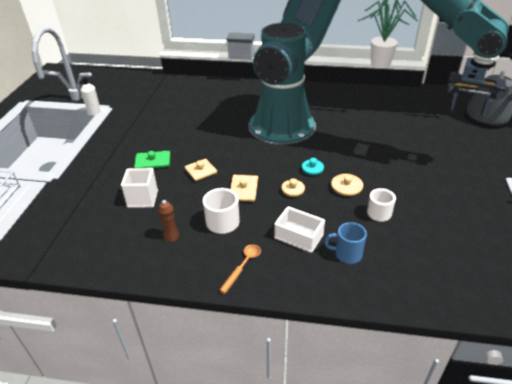

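The top view shows the coffee lid at (147,228), sugar lid (206,215), butter lid (260,212) and tea lid (315,239). The pots are sugar (113,188), butter (196,149), coffee (275,158) and tea (371,188), with the mug at (146,129) and the mill at (323,134).

Look-alikes: the turquoise round lid at (185,257) and the green oblong lid at (376,252) stay where they are. The sugar candidates are (206,215) and (185,257), so I take the bamboo one at (206,215). The butter candidates are (260,212) and (376,252), so I take the bamboo one at (260,212).

Next I fit silhouettes in both views, which gives position, height and yaw.

```bash
cat > fit.py <<'E'
from h import *
from scipy.optimize import minimize
def circ(r,n=60): a=np.linspace(0,2*np.pi,n,endpoint=False); return np.c_[r*np.cos(a),r*np.sin(a)]
def rect(x,y): return np.array([[x,y],[-x,y],[-x,-y],[x,-y]])/2
def dens(p,k=15): return np.concatenate([np.linspace(p[i],p[(i+1)%len(p)],k,endpoint=False) for i in range(len(p))])
def at(p,z): return np.c_[p,np.full(len(p),z)]
S={'coffee':circ(.055),'sugar':circ(.04),'tea':dens(rect(.09,.09)),'butter':dens(rect(.09,.13))}
H={'coffee':.105,'sugar':.08,'tea':.1,'butter':.065}
def model(name):
    k,t=name.split('_');o=S[k]
    if t=='pot': return [np.r_[at(o,0),at(o,H[k])]]
    kn=circ(.0145); return [np.r_[at(o,.012),at(o,.024)],np.r_[at(kn,.024),at(kn,.052)]]
def pix(v,P):
    m=cams.camera_model(v['cam'])
    if v['cam']!='wrist':
        c=P@m['extrinsics'][:3,:3].T+m['extrinsics'][:3,3]
        return np.c_[m['fx']*c[:,0]/c[:,2]+m['cx'],m['fy']*c[:,1]/c[:,2]+m['cy']]
    T=m['tool_from_camera'];t=(P-v['p'])@v['R']; c=(t-T[:3,3])@T[:3,:3]
    rho=np.hypot(c[:,0],c[:,1]);s=m['fx']*np.arctan2(rho,c[:,2])/np.maximum(rho,1e-9)
    return np.c_[c[:,0]*s+m['cx'],c[:,1]*s+m['cy']]
def mask(img,kind,c):
    f=img.astype(int);mx=f.max(2);mn=f.min(2)
    M=((mx>60)&(mx-mn<40)) if kind=='pot' else ((f[...,0]-f[...,2]>35)&(f[...,0]>f[...,1]))
    n,L=cv2.connectedComponents(cv2.morphologyEx(M.astype(np.uint8),cv2.MORPH_OPEN,np.ones((2,2),np.uint8)))
    w=L[max(0,c[1]-8):c[1]+9,max(0,c[0]-8):c[0]+9].ravel();w=w[w>0]
    if not len(w): return None
    B=(L==np.bincount(w).argmax()).astype(np.uint8)
    cs,_=cv2.findContours(B,cv2.RETR_EXTERNAL,cv2.CHAIN_APPROX_NONE);cv2.drawContours(B,cs,-1,1,-1);return B
def fit(name,views,x0,free_z=True):
    ms=model(name);D=[]
    for v in views:
        c=pix(v,np.array([[x0[0],x0[1],.03]]))[0].astype(int);B=mask(v['img'],name.split('_')[1],c)
        if B is not None:
            y,x=np.nonzero(B);b=[max(x.min()-12,0),max(y.min()-12,0),x.max()+13,y.max()+13]
            D.append((v,cv2.resize(B[b[1]:b[3],b[0]:b[2]].astype(np.float32),None,fx=4,fy=4,interpolation=cv2.INTER_LINEAR)>.5,b))
    def cost(q):
        z=q[3] if free_z else 0;c,s=np.cos(q[2]),np.sin(q[2]);R=np.array([[c,-s,0],[s,c,0],[0,0,1]]);e=0
        for v,B,b in D:
            I=np.zeros(B.shape,np.uint8)
            for m in ms:
                u=(pix(v,m@R.T+[q[0],q[1],z])-b[:2]+.5)*4-.5
                cv2.fillConvexPoly(I,cv2.convexHull(np.round(u*16).astype(np.int32)),1,shift=4)
            e+=np.sum(I!=B)/np.sum(B)
        return e/len(D)
    best=None
    for a in ([0] if name[0] in'cs' else np.arange(0,np.pi if name[0]=='b' else np.pi/2,.3)):
        q0=np.array([x0[0],x0[1],a,0]);d=np.diag([.008,.008,.2,.01])
        r=minimize(cost,q0,method='Nelder-Mead',options=dict(initial_simplex=np.vstack([q0,q0+d]),maxiter=150,xatol=1e-4,fatol=1e-4))
        if best is None or r.fun<best.fun: best=r
    return best.x,best.fun,len(D)
G=dict(coffee_lid=(.40,.28),sugar_lid=(.445,.089),tea_lid=(.377,-.261),butter_lid=(.462,-.086),coffee_pot=(.632,-.126),sugar_pot=(.521,.386),tea_pot=(.547,-.43),butter_pot=(.658,.131))
E
python3 - <<'E'
from fit import *
V=[dict(cam=n,img=cv2.imread(f'pics/{n}0.png')[:,:,::-1]) for n in('top','scene')]
for k,x in G.items():
    for vs in (V,V[:1],V[1:]):
        q,e,n=fit(k,vs,x,len(vs)>1);print(k,len(vs),np.round(q[:3],4),round(q[3],4) if len(vs)>1 else '',round(e,3),n)
E
```

```text
coffee_lid 2 [0.3923 0.2786 0.2281] -0.0023 0.114 2
coffee_lid 1 [0.3933 0.2733 0.1313]  0.047 1
coffee_lid 1 [ 0.3947  0.2832 -0.0281]  0.054 1
sugar_lid 2 [0.4369 0.0893 0.1369] -0.0035 0.142 2
sugar_lid 1 [0.4366 0.0849 0.3566]  0.087 1
sugar_lid 1 [ 0.4402  0.0938 -0.0593]  0.077 1Traceback (most recent call last):
  File "<stdin>", line 5, in <module>
  File "fit.py", line 48, in fit
    r=minimize(cost,q0,method='Nelder-Mead',options=dict(initial_simplex=np.vstack([q0,q0+d]),maxiter=150,xatol=1e-4,fatol=1e-4))
    res = _minimize_neldermead(fun, x0, args, callback, bounds=bounds,
                               **options)
    fxr = func(xr)
    fx = function(np.copy(x), *(wrapper_args + args))
  File "fit.py", line 41, in cost
    u=(pix(v,m@R.T+[q[0],q[1],z])-b[:2]+.5)*4-.5
       ~~~^^^^^^^^^^^^^^^^^^^^^^^
  File "fit.py", line 14, in pix
    m=cams.camera_model(v['cam'])
ValueError: time passes only in moves, steps and waits
```

```bash
sed -i 's/np.ones((2,2),np.uint8)/np.ones((3,3),np.uint8)/; s/^def pix/import functools\n@functools.lru_cache\ndef CM(n): return cams.camera_model(n)\ndef pix/; s/m=cams.camera_model(v\[.cam.\])/m=CM(v["cam"])/' fit.py
python3 - <<'E'
from fit import *
V=[dict(cam=n,img=cv2.imread(f'pics/{n}0.png')[:,:,::-1]) for n in('top','scene')]
for k,x in G.items():
    for vs in (V,V[:1],V[1:]):
        q,e,n=fit(k,vs,x,len(vs)>1);print(k,len(vs),np.round(q[:3],4),round(q[3],4) if len(vs)>1 else '',round(e,3),n)
E
```

```text
coffee_lid 2 [0.3968 0.277  0.071 ] 0.006 0.056 2
coffee_lid 1 [0.3964 0.2768 0.0262]  0.047 1
coffee_lid 1 [ 0.3898  0.2796 -0.0605]  0.059 1
sugar_lid 2 [0.4404 0.089  0.1696] 0.0048 0.08 2
sugar_lid 1 [0.4404 0.0882 0.2184]  0.085 1
sugar_lid 1 [0.4353 0.0906 0.2302]  0.074 1
tea_lid 2 [ 0.3767 -0.2636  0.7257] 0.0044 0.059 2
tea_lid 1 [ 0.3772 -0.2651  2.2891]  0.061 1
tea_lid 1 [ 0.3718 -0.2647  2.2697]  0.057 1
butter_lid 2 [ 0.4603 -0.0854  1.6573] 0.0048 0.147 2
butter_lid 1 [ 0.4605 -0.0871  1.6686]  0.059 1
butter_lid 1 [ 0.4547 -0.083   1.645 ]  0.21 1
coffee_pot 2 [ 0.6316 -0.1259 -0.0129] 0.0094 0.083 2
coffee_pot 1 [ 0.6315 -0.1287  0.2044]  0.101 1
coffee_pot 1 [ 0.6241 -0.1252 -0.118 ]  0.088 1
sugar_pot 2 [0.5193 0.3861 0.0007] 0.0091 0.1 2
sugar_pot 1 [ 0.5197  0.3886 -0.0792]  0.096 1
sugar_pot 1 [0.5129 0.3915 0.2076]  0.12 1
tea_pot 2 [ 0.5456 -0.4337  0.058 ] 0.0043 0.102 2
tea_pot 1 [ 0.5461 -0.4361  1.6435]  0.109 1
tea_pot 1 [ 0.5442 -0.4337  0.0016]  0.093 1
butter_pot 2 [0.6584 0.1286 2.7741] 0.01 0.099 2
butter_pot 1 [0.6568 0.1289 2.8125]  0.106 1
butter_pot 1 [0.6552 0.1306 2.7169]  0.108 1
```

The fits agree with the networks and with the bamboo choices. Next come closer wrist views, with the tool squared to the world on the way.

>>> servo_tool([
  {"travel":[0,0,-50],"rotation":[0,0,-0.125]},
  {"travel":[0,0,-66],"rotation":[0,0,-0.124]},
  {"travel":[-27,-40,0]},
  {"travel":[-27,-40,0]},
  {"travel":[-27,-40,0]},
  {"travel":[-27,-40,0]},
  {"travel":[-27,-40,0]},
  {"travel":[-27,-40,0]},
], claw=1)

```text
validation failed for argument at $.co...
```

>>> servo_tool([
  {"travel":[-27,-40,0]},
  {"travel":[-27,-40,0]},
  {"travel":[-27,-40,0]},
  {"travel":[-20,-30,0]},
  {"travel":[0,0,0]},
  {"travel":[0,0,0]},
])

```text
validation failed for argument at $.co...
```

```bash
cat > wv.py <<'E'
from fit import *
import pickle,sys
def wview(f):
    s=manip.sense();im=cams.grab_frame('wrist');cv2.imwrite('pics/'+f+'.png',im[:,:,::-1])
    v=dict(cam='wrist',img=im.copy(),p=np.array(s['tcp_pos']),R=np.array(s['orientation']));pickle.dump(v,open(f+'.pkl','wb'));return v
def load(f): return pickle.load(open(f+'.pkl','rb'))
E
python3 - <<'E'
from wv import *
v=wview('wA');print(v['p'],v['R'])
for k in('coffee_lid','sugar_lid','sugar_pot','butter_pot'):
    q,e,n=fit(k,[v],G[k],False);print(k,np.round(q,4),round(e,3))
E
```

```text
[0.17237499 0.67845115 0.21391906] [[-9.69202616e-01  2.46264672e-01 -1.73801586e-05]
 [ 2.46264673e-01  9.69202616e-01 -1.40434700e-05]
 [ 1.33864847e-05 -1.78910870e-05 -1.00000000e+00]]Traceback (most recent call last):
  File "<stdin>", line 4, in <module>
  File "fit.py", line 51, in fit
    r=minimize(cost,q0,method='Nelder-Mead',options=dict(initial_simplex=np.vstack([q0,q0+d]),maxiter=150,xatol=1e-4,fatol=1e-4))
    res = _minimize_neldermead(fun, x0, args, callback, bounds=bounds,
                               **options)
    fsim[k] = func(sim[k])
              ~~~~^^^^^^^^
    fx = function(np.copy(x), *(wrapper_args + args))
  File "fit.py", line 47, in cost
    return e/len(D)
           ~^~~~~~~
ZeroDivisionError: division by zero
```

View pics/wA.png

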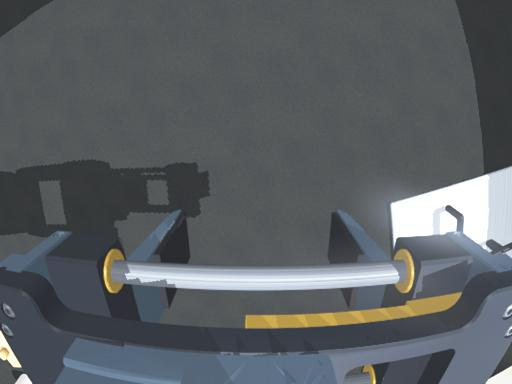

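The validator wants both keys in each row. The picture was taken at the start pose and shows the fingers across the lower half, so targets have to lie on the tool's +x side. I will view them from slightly beyond.

>>> servo_tool([
  {"travel":[0,0,-60],"rotation":[0,0,-0.125]},
  {"travel":[0,0,-60],"rotation":[0,0,-0.124]},
  {"travel":[-42,-35,-4],"rotation":[0,0,0]},
  {"travel":[-42,-35,-4],"rotation":[0,0,0]},
  {"travel":[-42,-35,-4],"rotation":[0,0,0]},
  {"travel":[-42,-35,-4],"rotation":[0,0,0]},
  {"travel":[-42,-35,-4],"rotation":[0,0,0]},
  {"travel":[-42,-35,-4],"rotation":[0,0,0]},
], claw=1)

```text
time: 2.15
tcp_pos: [0.4256, 0.4672, 0.3583]
orientation: [[-1.0, -0.0, 0.0], [-0.0, 1.0, 0.0], [-0.0, 0.0, -1.0]]
contact_force: [-0.3, 0.5, -0.5]
grip_width: 0.0913
gripper_force: 0.0
```

>>> servo_tool([
  {"travel":[-42,-35,-4],"rotation":[0,0,0]},
  {"travel":[-42,-35,-4],"rotation":[0,0,0]},
  {"travel":[-42,-35,-4],"rotation":[0,0,0]},
  {"travel":[-42,-35,-4],"rotation":[0,0,0]},
  {"travel":[-42,-35,-4],"rotation":[0,0,0]},
  {"travel":[-42,-35,-4],"rotation":[0,0,0]},
  {"travel":[0,0,0],"rotation":[0,0,0]},
  {"travel":[0,0,0],"rotation":[0,0,0]},
])

```text
time: 3.15
tcp_pos: [0.6762, 0.2587, 0.3817]
orientation: [[-1.0, 0.0, -0.001], [0.0, 1.0, 0.0], [0.001, 0.0, -1.0]]
contact_force: [-0.9, 0.4, -0.0]
grip_width: 0.0912
gripper_force: 0.0
```

```bash
cat > look.py <<'E'
from wv import *
def go(f,ks):
    v=wview(f);print(np.round(v['p'],4),np.round(v['R'],3).tolist())
    for k in ks:
        q,e,n=fit(k,[v],G[k],False);print(k,np.round(q[:3],4),round(e,3))
E
python3 -c "
from look import *
go('wA',('sugar_pot','butter_pot'))"
```

```text
[0.6762 0.2587 0.3817] [[-1.0, 0.0, -0.001], [0.0, 1.0, 0.0], [0.001, 0.0, -1.0]]
sugar_pot [ 0.52    0.3893 -0.1551] 0.033
butter_pot [0.6575 0.131  2.7609] 0.04
```

View pics/wA.png

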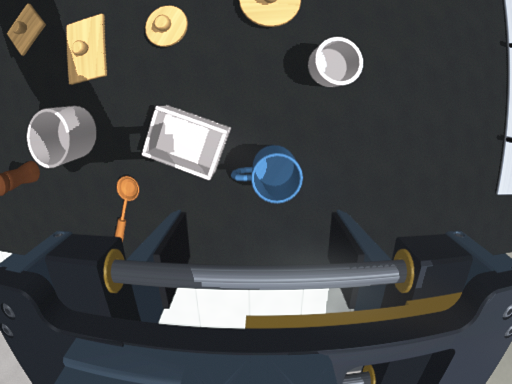

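The view shows the sugar pot at (335,62), butter pot (187,142), mug (276,175) and coffee pot (62,135), and the silhouette fits are tight. Next I look at the left lids.

>>> servo_tool([
  {"travel":[42,-20,12],"rotation":[0,0,0]},
  {"travel":[42,-20,12],"rotation":[0,0,0]},
  {"travel":[42,-20,12],"rotation":[0,0,0]},
  {"travel":[42,-20,12],"rotation":[0,0,0]},
  {"travel":[0,0,0],"rotation":[0,0,0]},
  {"travel":[0,0,0],"rotation":[0,0,0]},
])

```text
time: 3.95
tcp_pos: [0.5085, 0.1793, 0.3346]
orientation: [[-1.0, -0.001, 0.001], [-0.001, 1.0, 0.0], [-0.001, 0.0, -1.0]]
contact_force: [-0.2, 0.1, 0.5]
grip_width: 0.0914
gripper_force: 0.0
```

```bash
python3 -c "
from look import *
go('wB',('sugar_lid','coffee_lid'))"
```

```text
[0.5085 0.1793 0.3346] [[-1.0, -0.001, 0.001], [-0.001, 1.0, 0.0], [-0.001, 0.0, -1.0]]
sugar_lid [ 0.4412  0.0904 -0.0203] 0.02
coffee_lid [0.3972 0.2791 0.1483] 0.014
```

>>> servo_tool([
  {"travel":[0,-52,0],"rotation":[0,0,0]},
  {"travel":[0,-52,0],"rotation":[0,0,0]},
  {"travel":[0,-52,0],"rotation":[0,0,0]},
  {"travel":[0,-52,0],"rotation":[0,0,0]},
  {"travel":[0,-52,0],"rotation":[0,0,0]},
  {"travel":[0,-52,0],"rotation":[0,0,0]},
  {"travel":[0,-52,0],"rotation":[0,0,0]},
  {"travel":[0,0,0],"rotation":[0,0,0]},
])

```text
time: 5.0
tcp_pos: [0.5093, -0.1882, 0.334]
orientation: [[-1.0, 0.003, 0.0], [0.003, 1.0, -0.0], [-0.0, -0.0, -1.0]]
contact_force: [-0.7, 0.4, -0.6]
grip_width: 0.0912
gripper_force: 0.0
```

>>> servo_tool([
  {"travel":[0,0,0],"rotation":[0,0,0]},
])

```text
time: 5.12
tcp_pos: [0.5091, -0.1853, 0.3338]
orientation: [[-1.0, 0.0, -0.0], [0.0, 1.0, 0.0], [0.0, 0.0, -1.0]]
contact_force: [-1.0, 0.1, -0.3]
grip_width: 0.091
gripper_force: 0.0
```

```bash
python3 -c "
from look import *
go('wC',('tea_lid','butter_lid'))"
```

```text
[ 0.5091 -0.1853  0.3338] [[-1.0, 0.0, -0.0], [0.0, 1.0, 0.0], [0.0, 0.0, -1.0]]
tea_lid [ 0.3777 -0.2628  0.7133] 0.016
butter_lid [ 0.462  -0.0841  1.6461] 0.018
```

>>> servo_tool([
  {"travel":[-42,-22,-12],"rotation":[0,0,0]},
  {"travel":[-42,-22,-12],"rotation":[0,0,0]},
  {"travel":[-42,-22,-12],"rotation":[0,0,0]},
  {"travel":[-42,-22,-12],"rotation":[0,0,0]},
  {"travel":[0,0,0],"rotation":[0,0,0]},
  {"travel":[0,0,0],"rotation":[0,0,0]},
])

```text
time: 5.92
tcp_pos: [0.6765, -0.2721, 0.3814]
orientation: [[-1.0, -0.001, -0.001], [-0.001, 1.0, 0.0], [0.001, 0.0, -1.0]]
contact_force: [-0.6, 0.0, 0.2]
grip_width: 0.0908
gripper_force: 0.0
```

```bash
python3 -c "
from look import *
go('wD',('coffee_pot','tea_pot'))
A,B,C,D=[load(x) for x in('wA','wB','wC','wD')]
V=[dict(cam='top',img=cv2.imread('pics/top0.png')[:,:,::-1])]
for k,vs in dict(coffee_lid=[B]+V,sugar_lid=[B,A],tea_lid=[C]+V,butter_lid=[C,A],coffee_pot=[D,A],sugar_pot=[A]+V,tea_pot=[D]+V,butter_pot=[A]+V).items():
    q,e,n=fit(k,vs,G[k],True);print(k,np.round(q,4),round(e,3),n)
a=[cv2.imread('pics/w%s.png'%x)[:230] for x in 'BCD'];cv2.imwrite('pics/bcd.png',cv2.resize(np.vstack(a),None,fx=.85,fy=.85))
"
```

```text
[ 0.6765 -0.2721  0.3814] [[-1.0, -0.001, -0.001], [-0.001, 1.0, 0.0], [0.001, 0.0, -1.0]]
coffee_pot [ 0.6306 -0.1243  0.1291] 0.023
tea_pot [ 0.5457 -0.4333  0.1542] 0.031
coffee_lid [0.3971 0.2785 0.1466 0.001 ] 0.04 2
sugar_lid [0.441  0.0903 0.0595 0.0006] 0.023 2
tea_lid [ 0.3776 -0.263   0.7119  0.0018] 0.046 2
butter_lid [ 4.6190e-01 -8.4200e-02  1.6446e+00 -2.0000e-04] 0.035 2
coffee_pot [ 0.6305 -0.1251  0.1332  0.0026] 0.023 2
sugar_pot [0.5207 0.3871 0.0281 0.0063] 0.061 2
tea_pot [ 0.5465 -0.4305  0.1497  0.0085] 0.066 2
butter_pot [0.6566 0.1311 2.7708 0.0038] 0.07 2
```

View pics/bcd.png

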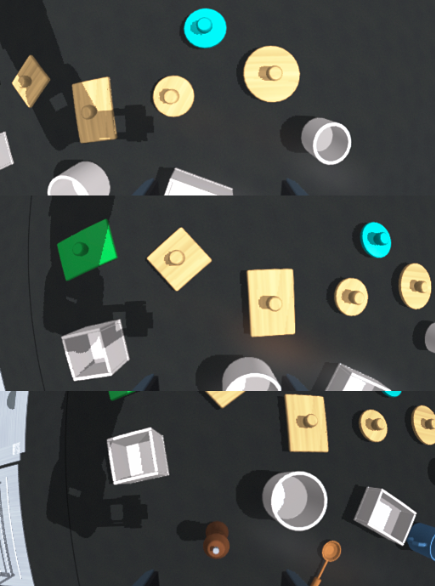

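The heights check out: everything stands at z≈0 within a few mm. I start with the tea lid, moving above its knob.

>>> servo_tool([
  {"travel":[50,1.5,20],"rotation":[0,0,0]},
  {"travel":[50,1.5,20],"rotation":[0,0,0]},
  {"travel":[50,1.5,20],"rotation":[0,0,0]},
  {"travel":[50,1.5,20],"rotation":[0,0,0]},
  {"travel":[50,1.5,20],"rotation":[0,0,0]},
  {"travel":[49,1.5,20],"rotation":[0,0,0]},
  {"travel":[0,0,55],"rotation":[0,0,0]},
  {"travel":[0,0,55],"rotation":[0,0,0]},
], claw=0.3, force=30)

```text
time: 6.98
tcp_pos: [0.3769, -0.264, 0.1516]
orientation: [[-1.0, 0.0, 0.002], [0.0, 1.0, -0.002], [-0.002, -0.002, -1.0]]
contact_force: [0.9, -1.3, -1.2]
grip_width: 0.059
gripper_force: 0.0
```

>>> servo_tool([
  {"travel":[0,0,0],"rotation":[0,0,0]},
  {"travel":[0,0,0],"rotation":[0,0,0]},
])

```text
time: 7.22
tcp_pos: [0.3782, -0.2647, 0.1537]
orientation: [[-1.0, -0.001, 0.001], [-0.001, 1.0, -0.001], [-0.001, -0.001, -1.0]]
contact_force: [0.3, 0.1, 0.3]
grip_width: 0.0588
gripper_force: 0.0
```

```bash
python3 -c "
from h import *
s=manip.sense();print(s['tcp_pos'],s['joint_positions'])
save('wrist','t1.png',(100,100,420,384),1.8)"
```

```text
[ 0.37820805 -0.26471015  0.15371775] [-6.61147210e-01  8.98808399e-02  2.23640400e+00 -2.19743427e-05
  8.13826078e-01 -2.23255472e+00]
```

View pics/t1.png

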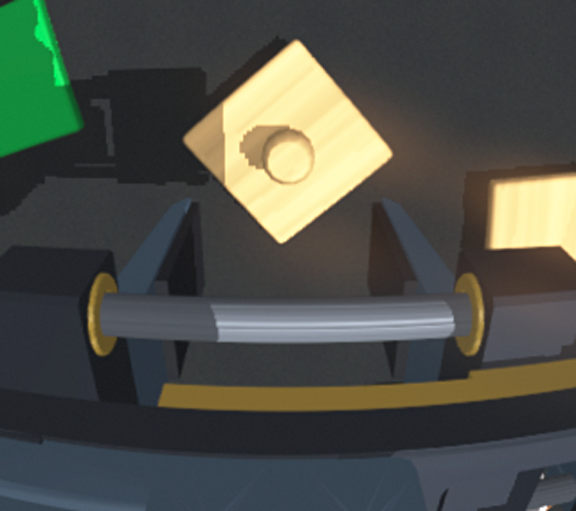

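The bamboo tea lid is centred between the fingers at crop (288,155). I descend and grip.

>>> servo_tool([
  {"travel":[0,1,45],"rotation":[0,0,0]},
  {"travel":[0,0,40],"rotation":[0,0,0]},
  {"travel":[0,0,25],"rotation":[0,0,0]},
  {"travel":[0,0,14],"rotation":[0,0,0]},
  {"travel":[0,0,0],"rotation":[0,0,0]},
  {"travel":[0,0,0],"rotation":[0,0,0]},
])

```text
time: 8.02
tcp_pos: [0.3784, -0.2641, 0.0292]
orientation: [[-1.0, -0.0, 0.002], [-0.0, 1.0, -0.001], [-0.002, -0.001, -1.0]]
contact_force: [0.5, 0.0, -0.7]
grip_width: 0.0595
gripper_force: 0.0
```

>>> servo_tool([
  {"travel":[0,0,0],"rotation":[0,0,0]},
  {"travel":[0,0,0],"rotation":[0,0,0]},
  {"travel":[0,0,0],"rotation":[0,0,0]},
  {"travel":[0,0,0],"rotation":[0,0,0]},
], claw=-1)

```text
time: 8.52
tcp_pos: [0.3776, -0.2635, 0.0281]
orientation: [[-1.0, -0.0, 0.0], [-0.0, 1.0, -0.0], [-0.0, -0.0, -1.0]]
contact_force: [-0.5, 0.1, 4.1]
grip_width: 0.0286
gripper_force: 30.0
```

>>> servo_tool([
  {"travel":[0,0,-20],"rotation":[0,0,0]},
  {"travel":[0,0,-45],"rotation":[0,0,0]},
  {"travel":[0,0,-45],"rotation":[0,0,0]},
  {"travel":[0,0,-45],"rotation":[0,0,0]},
  {"travel":[-34,-34,0],"rotation":[0,0,0]},
  {"travel":[-34,-34,0],"rotation":[0,0,0]},
  {"travel":[-34,-34,0],"rotation":[0,0,0]},
  {"travel":[-34,-34,0],"rotation":[0,0,0]},
])

```text
time: 9.52
tcp_pos: [0.5144, -0.4004, 0.1825]
orientation: [[-1.0, -0.0, -0.0], [-0.0, 1.0, 0.0], [0.0, 0.0, -1.0]]
contact_force: [0.6, -0.1, -0.5]
grip_width: 0.0284
gripper_force: 30.0
```

>>> servo_tool([
  {"travel":[-32,-33,0],"rotation":[0,0,0]},
  {"travel":[0,0,0],"rotation":[0,0,0.14]},
  {"travel":[0,0,0],"rotation":[0,0,0.14]},
  {"travel":[0,0,0],"rotation":[0,0,0.14]},
  {"travel":[0,0,0],"rotation":[0,0,0.14]},
  {"travel":[0,0,0],"rotation":[0,0,0]},
  {"travel":[0,0,0],"rotation":[0,0,0]},
])

```text
time: 10.4
tcp_pos: [0.5455, -0.4324, 0.1827]
orientation: [[-0.849, 0.528, -0.0], [0.528, 0.849, 0.0], [0.0, 0.0, -1.0]]
contact_force: [-0.6, -0.1, -1.5]
grip_width: 0.0285
gripper_force: 30.0
```

```bash
python3 -c "
from wv import *
v=wview('t2');print(v['p'],v['R'].round(3).tolist(),manip.sense()['grip_width'])
a=[v['img'][:300,:,::-1],cams.grab_frame('scene')[120:280,60:272,::-1]]
a[1]=cv2.resize(a[1],(512,386),interpolation=cv2.INTER_CUBIC)[:290];cv2.imwrite('pics/t2b.png',np.vstack(a))"
```

```text
[ 0.54548116 -0.43239127  0.18272239] [[-0.849, 0.528, -0.0], [0.528, 0.849, 0.0], [0.0, 0.0, -1.0]] 0.028226731566769702
```

View pics/t2b.png

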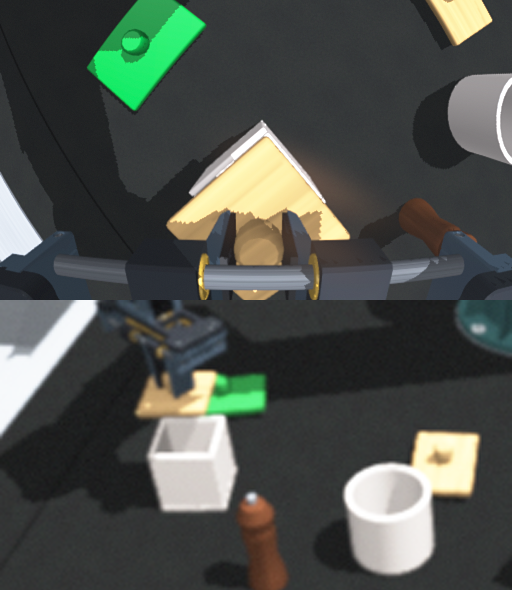

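The lid hangs level over the tea pot with its edges parallel to the pot's. I lower it gently.

>>> servo_tool([
  {"travel":[0,0,25],"rotation":[0,0,0]},
  {"travel":[0,0,18],"rotation":[0,0,0]},
  {"travel":[0,0,8],"rotation":[0,0,0]},
  {"travel":[0,0,5],"rotation":[0,0,0]},
  {"travel":[0,0,4],"rotation":[0,0,0]},
  {"travel":[0,0,3],"rotation":[0,0,0]},
  {"travel":[0,0,1.5],"rotation":[0,0,0]},
  {"travel":[0,0,0],"rotation":[0,0,0]},
])

```text
time: 11.5
tcp_pos: [0.5456, -0.4325, 0.1185]
orientation: [[-0.847, 0.531, 0.0], [0.531, 0.847, -0.0], [-0.0, -0.0, -1.0]]
contact_force: [-0.1, -0.4, -1.1]
grip_width: 0.0285
gripper_force: 30.0
```

>>> servo_tool([
  {"travel":[0,0,0],"rotation":[0,0,0]},
  {"travel":[0,0,0],"rotation":[0,0,0]},
])

```text
time: 11.75
tcp_pos: [0.5457, -0.4325, 0.1186]
orientation: [[-0.847, 0.531, 0.0], [0.531, 0.847, -0.0], [-0.0, -0.0, -1.0]]
contact_force: [0.1, -0.2, -0.9]
grip_width: 0.0281
gripper_force: 30.0
```

>>> servo_tool([
  {"travel":[0,0,1.5],"rotation":[0,0,0]},
  {"travel":[0,0,1],"rotation":[0,0,0]},
  {"travel":[0,0,0],"rotation":[0,0,0]},
  {"travel":[0,0,0],"rotation":[0,0,0]},
])

```text
time: 12.25
tcp_pos: [0.5456, -0.4325, 0.1161]
orientation: [[-0.847, 0.531, -0.0], [0.531, 0.847, 0.0], [0.0, 0.0, -1.0]]
contact_force: [-1.2, 0.3, 3.9]
grip_width: 0.0285
gripper_force: 30.0
```

Contact is about 5 N at exactly the seated height. I release, rise and go to the butter lid.

>>> servo_tool([
  {"travel":[0,0,0],"rotation":[0,0,0]},
  {"travel":[0,0,0],"rotation":[0,0,0]},
  {"travel":[0,0,0],"rotation":[0,0,0]},
  {"travel":[0,0,-20],"rotation":[0,0,0]},
  {"travel":[0,0,-20],"rotation":[0,0,-0.14]},
  {"travel":[0,0,-20],"rotation":[0,0,-0.14]},
  {"travel":[0,0,-20],"rotation":[0,0,-0.14]},
  {"travel":[0,0,-20],"rotation":[0,0,-0.14]},
], claw=0.3)

```text
time: 13.25
tcp_pos: [0.5458, -0.4326, 0.2182]
orientation: [[-1.0, -0.005, 0.001], [-0.005, 1.0, -0.001], [-0.001, -0.001, -1.0]]
contact_force: [-0.4, 1.1, 0.3]
grip_width: 0.0594
gripper_force: 0.0
```

>>> servo_tool([
  {"travel":[12,50,0],"rotation":[0,0,0]},
  {"travel":[12,50,0],"rotation":[0,0,0]},
  {"travel":[12,50,0],"rotation":[0,0,0]},
  {"travel":[12,50,0],"rotation":[0,0,0]},
  {"travel":[12,50,0],"rotation":[0,0,0]},
  {"travel":[12,50,0],"rotation":[0,0,0]},
  {"travel":[12,48,0],"rotation":[0,0,0]},
  {"travel":[0,0,0],"rotation":[0,0,0]},
])

```text
time: 14.25
tcp_pos: [0.4611, -0.0824, 0.2172]
orientation: [[-1.0, -0.003, 0.001], [-0.003, 1.0, -0.0], [-0.001, -0.0, -1.0]]
contact_force: [-0.4, -1.1, 0.6]
grip_width: 0.0591
gripper_force: 0.0
```

>>> servo_tool([
  {"travel":[0,0,40],"rotation":[0,0,0]},
  {"travel":[0,0,40],"rotation":[0,0,0]},
  {"travel":[0,0,0],"rotation":[0,0,0]},
  {"travel":[0,0,0],"rotation":[0,0,0]},
])

```text
time: 14.75
tcp_pos: [0.4625, -0.0851, 0.1375]
orientation: [[-1.0, 0.0, 0.001], [0.0, 1.0, -0.0], [-0.001, -0.0, -1.0]]
contact_force: [0.0, -0.8, 0.2]
grip_width: 0.0593
gripper_force: 0.0
```

```bash
python3 -c "
from look import *
go('b1',('butter_lid','sugar_lid'))
print(fit('tea_lid',[dict(cam='top',img=cams.grab_frame('top').copy())],(.546,-.432),True))
save('scene','t3.png',(80,120,300,260),3)"
```

```text
[ 0.4625 -0.0851  0.1375] [[-1.0, 0.0, 0.001], [0.0, 1.0, -0.0], [-0.001, -0.0, -1.0]]
butter_lid [ 0.4621 -0.0842  1.6479] 0.013
sugar_lid [0.4419 0.0908 0.1627] 0.04
(array([ 0.5495295 , -0.45088552,  0.11350155,  0.04081314]), np.float64(0.09733029246042393), 1)
```

View pics/t3.png

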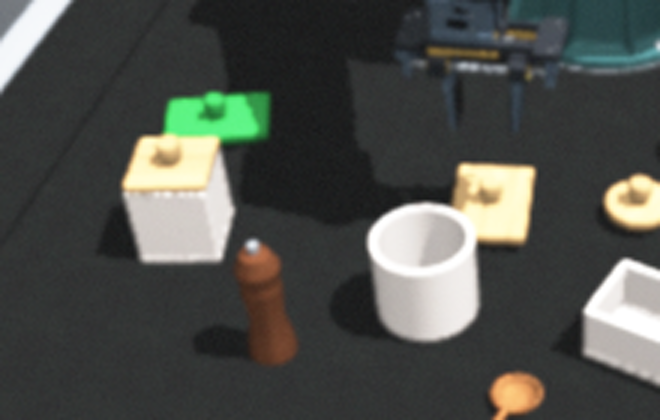

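The tea lid sits flat on its pot at (170,165). The butter lid is directly below the tool, so I descend and grip it.

>>> servo_tool([
  {"travel":[0,1,40],"rotation":[0,0,0]},
  {"travel":[0,0,35],"rotation":[0,0,0]},
  {"travel":[0,0,22],"rotation":[0,0,0]},
  {"travel":[0,0,12],"rotation":[0,0,0]},
  {"travel":[0,0,0],"rotation":[0,0,0]},
  {"travel":[0,0,0],"rotation":[0,0,0]},
])

```text
time: 15.65
tcp_pos: [0.4622, -0.0836, 0.0279]
orientation: [[-1.0, -0.0, 0.001], [-0.0, 1.0, -0.0], [-0.001, -0.0, -1.0]]
contact_force: [0.6, 0.3, -0.4]
grip_width: 0.0594
gripper_force: 0.0
```

>>> servo_tool([
  {"travel":[0,0,0],"rotation":[0,0,0]},
  {"travel":[0,0,0],"rotation":[0,0,0]},
  {"travel":[0,0,0],"rotation":[0,0,0]},
  {"travel":[0,0,0],"rotation":[0,0,0]},
], claw=-1)

```text
time: 16.15
tcp_pos: [0.4617, -0.0835, 0.0271]
orientation: [[-1.0, -0.0, 0.0], [-0.0, 1.0, -0.0], [-0.0, -0.0, -1.0]]
contact_force: [-1.4, 1.0, 4.4]
grip_width: 0.0283
gripper_force: 30.0
```

>>> servo_tool([
  {"travel":[0,0,-20],"rotation":[0,0,0]},
  {"travel":[0,0,-45],"rotation":[0,0,0]},
  {"travel":[0,0,-45],"rotation":[0,0,0]},
  {"travel":[0,0,-45],"rotation":[0,0,0]},
  {"travel":[-39,43,0],"rotation":[0,0,0]},
  {"travel":[-39,43,0],"rotation":[0,0,0]},
  {"travel":[-39,43,0],"rotation":[0,0,0]},
  {"travel":[-39,43,0],"rotation":[0,0,0]},
])

```text
time: 17.15
tcp_pos: [0.6183, 0.0902, 0.1817]
orientation: [[-1.0, -0.0, -0.0], [-0.0, 1.0, -0.0], [0.0, -0.0, -1.0]]
contact_force: [0.4, -1.3, -1.1]
grip_width: 0.0284
gripper_force: 30.0
```

>>> servo_tool([
  {"travel":[-39,43,0],"rotation":[0,0,0]},
  {"travel":[0,0,0],"rotation":[0,0,-0.16]},
  {"travel":[0,0,0],"rotation":[0,0,-0.16]},
  {"travel":[0,0,0],"rotation":[0,0,-0.16]},
  {"travel":[0,0,0],"rotation":[0,0,-0.16]},
  {"travel":[0,0,0],"rotation":[0,0,-0.16]},
  {"travel":[0,0,0],"rotation":[0,0,-0.16]},
  {"travel":[0,0,0],"rotation":[0,0,-0.16]},
])

```text
time: 18.15
tcp_pos: [0.6561, 0.1315, 0.1815]
orientation: [[-0.431, -0.902, -0.001], [-0.902, 0.431, -0.0], [0.0, 0.001, -1.0]]
contact_force: [-0.7, -0.2, -1.5]
grip_width: 0.0286
gripper_force: 30.0
```

>>> servo_tool([
  {"travel":[0,0,0],"rotation":[0,0,0]},
  {"travel":[0,0,0],"rotation":[0,0,0]},
])

```text
time: 18.4
tcp_pos: [0.6563, 0.1315, 0.1817]
orientation: [[-0.439, -0.899, -0.0], [-0.899, 0.439, -0.0], [0.0, 0.0, -1.0]]
contact_force: [0.7, 0.1, -0.9]
grip_width: 0.0282
gripper_force: 30.0
```

```bash
python3 -c "
from wv import *
v=wview('b2');print(v['p'],v['R'].round(3).tolist(),manip.sense()['grip_width'])
a=[v['img'][:300,:,::-1],cams.grab_frame('scene')[150:310,220:432,::-1]]
a[1]=cv2.resize(a[1],(512,386),interpolation=cv2.INTER_CUBIC)[:290];cv2.imwrite('pics/b2b.png',np.vstack(a))"
```

```text
[0.65633162 0.1315384  0.18173714] [[-0.439, -0.899, -0.0], [-0.899, 0.439, -0.0], [0.0, 0.0, -1.0]] 0.028317337955644027
```

View pics/b2b.png

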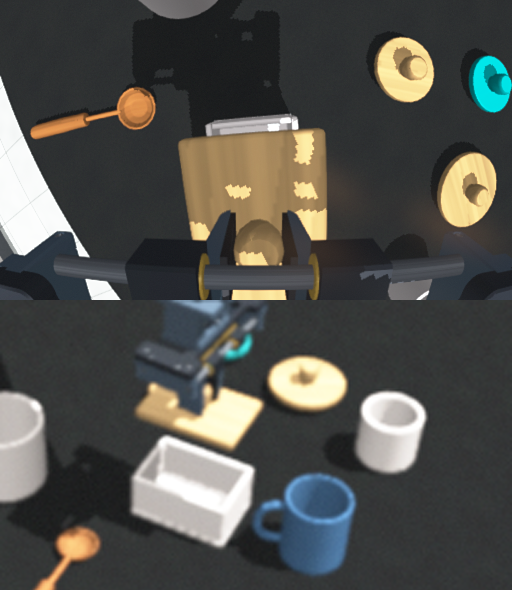

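The lid is level and parallel to the tub. I lower it.

>>> servo_tool([
  {"travel":[0,0,35],"rotation":[0,0,0]},
  {"travel":[0,0,30],"rotation":[0,0,0]},
  {"travel":[0,0,17],"rotation":[0,0,0]},
  {"travel":[0,0,6],"rotation":[0,0,0]},
  {"travel":[0,0,4],"rotation":[0,0,0]},
  {"travel":[0,0,4],"rotation":[0,0,0]},
  {"travel":[0,0,2.5],"rotation":[0,0,0]},
  {"travel":[0,0,0],"rotation":[0,0,0]},
])

```text
time: 19.5
tcp_pos: [0.6565, 0.1316, 0.0835]
orientation: [[-0.436, -0.9, 0.0], [-0.9, 0.436, 0.0], [-0.0, -0.0, -1.0]]
contact_force: [-0.3, 0.3, -0.9]
grip_width: 0.0284
gripper_force: 30.0
```

>>> servo_tool([
  {"travel":[0,0,1.5],"rotation":[0,0,0]},
  {"travel":[0,0,1],"rotation":[0,0,0]},
  {"travel":[0,0,0],"rotation":[0,0,0]},
  {"travel":[0,0,0],"rotation":[0,0,0]},
])

```text
time: 20.0
tcp_pos: [0.6565, 0.1316, 0.081]
orientation: [[-0.436, -0.9, 0.0], [-0.9, 0.436, 0.0], [-0.0, -0.0, -1.0]]
contact_force: [-0.7, -0.1, -1.0]
grip_width: 0.0283
gripper_force: 30.0
```

>>> servo_tool([
  {"travel":[0,0,1],"rotation":[0,0,0]},
  {"travel":[0,0,0.5],"rotation":[0,0,0]},
  {"travel":[0,0,0],"rotation":[0,0,0]},
  {"travel":[0,0,0],"rotation":[0,0,0]},
])

```text
time: 20.5
tcp_pos: [0.6566, 0.1316, 0.0801]
orientation: [[-0.436, -0.9, 0.0], [-0.9, 0.436, 0.0], [-0.0, -0.0, -1.0]]
contact_force: [-3.9, -0.5, 8.5]
grip_width: 0.0281
gripper_force: 30.0
```

It is seated at the expected height with about 9 N. Release, then the sugar lid.

>>> servo_tool([
  {"travel":[0,0,0],"rotation":[0,0,0]},
  {"travel":[0,0,0],"rotation":[0,0,0]},
  {"travel":[0,0,0],"rotation":[0,0,0]},
  {"travel":[0,0,-20],"rotation":[0,0,0]},
  {"travel":[0,0,-40],"rotation":[0,0,0.16]},
  {"travel":[0,0,-40],"rotation":[0,0,0.16]},
  {"travel":[0,0,0],"rotation":[0,0,0.16]},
  {"travel":[0,0,0],"rotation":[0,0,0.16]},
], claw=0.3)

```text
time: 21.5
tcp_pos: [0.657, 0.1317, 0.1817]
orientation: [[-0.889, -0.457, 0.002], [-0.457, 0.889, 0.0], [-0.002, -0.001, -1.0]]
contact_force: [-0.0, -0.5, -0.9]
grip_width: 0.0595
gripper_force: 0.0
```

>>> servo_tool([
  {"travel":[0,0,0],"rotation":[0,0,0.16]},
  {"travel":[0,0,0],"rotation":[0,0,0.16]},
  {"travel":[0,0,0],"rotation":[0,0,0.16]},
  {"travel":[54,-10,0],"rotation":[0,0,0]},
  {"travel":[54,-10,0],"rotation":[0,0,0]},
  {"travel":[54,-10,0],"rotation":[0,0,0]},
  {"travel":[53,-11,0],"rotation":[0,0,0]},
  {"travel":[0,0,0],"rotation":[0,0,0]},
])

```text
time: 22.5
tcp_pos: [0.4386, 0.09, 0.1802]
orientation: [[-1.0, -0.0, -0.0], [-0.0, 1.0, -0.0], [0.0, -0.0, -1.0]]
contact_force: [-0.1, 0.3, 0.3]
grip_width: 0.0592
gripper_force: 0.0
```

>>> servo_tool([
  {"travel":[0,0,40],"rotation":[0,0,0]},
  {"travel":[0,0,0],"rotation":[0,0,0]},
  {"travel":[0,0,0],"rotation":[0,0,0]},
])

```text
time: 22.88
tcp_pos: [0.4424, 0.0907, 0.1407]
orientation: [[-1.0, -0.0, 0.001], [-0.0, 1.0, 0.0], [-0.001, 0.0, -1.0]]
contact_force: [0.5, 0.1, 0.1]
grip_width: 0.0594
gripper_force: 0.0
```

```bash
python3 -c "
from look import *
go('s1',('sugar_lid','coffee_lid'))
a=[load('s1')['img'][:230,:,::-1],cv2.resize(cams.grab_frame('scene')[150:290,220:432,::-1],(512,338),interpolation=cv2.INTER_CUBIC)];cv2.imwrite('pics/s1b.png',np.vstack(a))"
```

```text
[0.4424 0.0907 0.1407] [[-1.0, -0.0, 0.001], [-0.0, 1.0, 0.0], [-0.001, 0.0, -1.0]]
sugar_lid [ 0.4413  0.0904 -0.0095] 0.02
coffee_lid [ 0.3976  0.2801 -0.0065] 0.03
```

View pics/s1b.png

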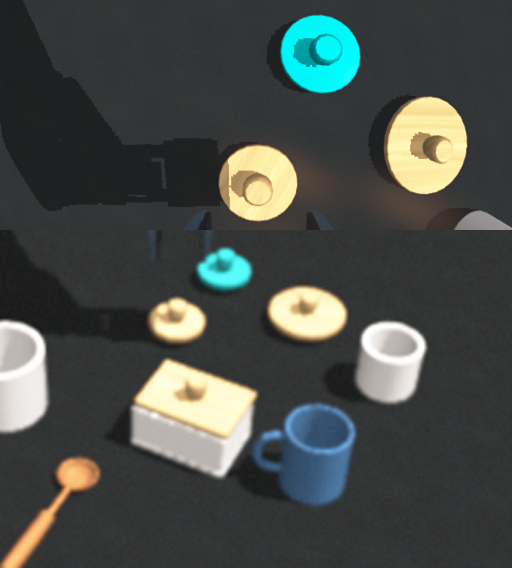

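The butter lid sits flush on its tub at (195,400). The bamboo sugar lid is between the fingers and the turquoise one is clear, so I grip.

>>> servo_tool([
  {"travel":[1,0,40],"rotation":[0,0,0]},
  {"travel":[0,0,35],"rotation":[0,0,0]},
  {"travel":[0,0,24],"rotation":[0,0,0]},
  {"travel":[0,0,13],"rotation":[0,0,0]},
  {"travel":[0,0,0],"rotation":[0,0,0]},
  {"travel":[0,0,0],"rotation":[0,0,0]},
])

```text
time: 23.72
tcp_pos: [0.4413, 0.0906, 0.0284]
orientation: [[-1.0, -0.0, 0.001], [-0.0, 1.0, 0.0], [-0.001, 0.0, -1.0]]
contact_force: [0.4, 0.2, 0.2]
grip_width: 0.0597
gripper_force: 0.0
```

>>> servo_tool([
  {"travel":[0,0,0],"rotation":[0,0,0]},
  {"travel":[0,0,0],"rotation":[0,0,0]},
  {"travel":[0,0,0],"rotation":[0,0,0]},
  {"travel":[0,0,0],"rotation":[0,0,0]},
], claw=-1)

```text
time: 24.22
tcp_pos: [0.4406, 0.0905, 0.0276]
orientation: [[-1.0, -0.0, 0.0], [-0.0, 1.0, 0.0], [-0.0, 0.0, -1.0]]
contact_force: [-1.0, 1.0, 5.4]
grip_width: 0.0287
gripper_force: 30.0
```

>>> servo_tool([
  {"travel":[0,0,-20],"rotation":[0,0,0]},
  {"travel":[0,0,-45],"rotation":[0,0,0]},
  {"travel":[0,0,-45],"rotation":[0,0,0]},
  {"travel":[0,0,-45],"rotation":[0,0,0]},
  {"travel":[-13,50,0],"rotation":[0,0,0]},
  {"travel":[-13,50,0],"rotation":[0,0,0]},
  {"travel":[-13,50,0],"rotation":[0,0,0]},
  {"travel":[-13,50,0],"rotation":[0,0,0]},
])

```text
time: 25.22
tcp_pos: [0.4925, 0.2922, 0.1823]
orientation: [[-1.0, -0.0, -0.0], [-0.0, 1.0, -0.0], [0.0, -0.0, -1.0]]
contact_force: [0.4, 0.2, -0.1]
grip_width: 0.0283
gripper_force: 30.0
```

>>> servo_tool([
  {"travel":[-13,50,0],"rotation":[0,0,0]},
  {"travel":[-14,48,0],"rotation":[0,0,0]},
  {"travel":[0,0,0],"rotation":[0,0,0]},
  {"travel":[0,0,0],"rotation":[0,0,0]},
  {"travel":[0,0,0],"rotation":[0,0,0]},
])

```text
time: 25.85
tcp_pos: [0.5192, 0.3875, 0.1823]
orientation: [[-1.0, 0.001, -0.0], [0.001, 1.0, -0.0], [0.0, -0.0, -1.0]]
contact_force: [-0.5, 0.2, -0.5]
grip_width: 0.0281
gripper_force: 30.0
```

```bash
python3 -c "
from wv import *
v=wview('s2');print(v['p'],manip.sense()['grip_width'])
a=[v['img'][:300,:,::-1],cv2.resize(cams.grab_frame('scene')[130:250,290:470,::-1],(432,288),interpolation=cv2.INTER_CUBIC)]
a[1]=np.pad(a[1],((0,0),(0,80),(0,0)));cv2.imwrite('pics/s2b.png',np.vstack(a))"
```

```text
[0.51915094 0.38750788 0.18230496] 0.028369297200432204
```

View pics/s2b.png

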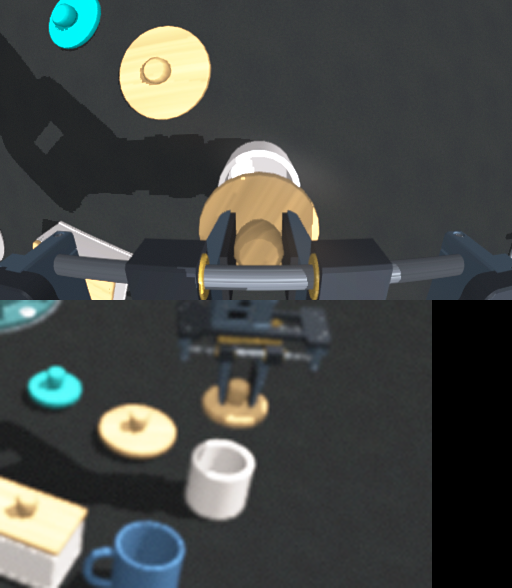

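The lid is level and centred over the sugar pot. I lower it.

>>> servo_tool([
  {"travel":[-0.5,0.5,32],"rotation":[0,0,0]},
  {"travel":[0,0,26],"rotation":[0,0,0]},
  {"travel":[0,0,12],"rotation":[0,0,0]},
  {"travel":[0,0,6],"rotation":[0,0,0]},
  {"travel":[0,0,4],"rotation":[0,0,0]},
  {"travel":[0,0,3],"rotation":[0,0,0]},
  {"travel":[0,0,2],"rotation":[0,0,0]},
  {"travel":[0,0,0],"rotation":[0,0,0]},
])

```text
time: 26.95
tcp_pos: [0.5199, 0.3891, 0.0975]
orientation: [[-1.0, -0.0, 0.0], [-0.0, 1.0, 0.0], [-0.0, 0.0, -1.0]]
contact_force: [-0.5, -0.4, -1.9]
grip_width: 0.0283
gripper_force: 30.0
```

>>> servo_tool([
  {"travel":[0,0,1.5],"rotation":[0,0,0]},
  {"travel":[0,0,0.8],"rotation":[0,0,0]},
  {"travel":[0,0,0],"rotation":[0,0,0]},
  {"travel":[0,0,0],"rotation":[0,0,0]},
])

```text
time: 27.45
tcp_pos: [0.5201, 0.3891, 0.0956]
orientation: [[-1.0, -0.0, 0.0], [-0.0, 1.0, 0.0], [-0.0, 0.0, -1.0]]
contact_force: [-2.0, -1.9, 6.2]
grip_width: 0.0282
gripper_force: 30.0
```

Seated. Release, then the coffee lid.

>>> servo_tool([
  {"travel":[0,0,0],"rotation":[0,0,0]},
  {"travel":[0,0,0],"rotation":[0,0,0]},
  {"travel":[0,0,0],"rotation":[0,0,0]},
  {"travel":[0,0,-20],"rotation":[0,0,0]},
  {"travel":[0,0,-35],"rotation":[0,0,0]},
  {"travel":[41,-37,0],"rotation":[0,0,0]},
  {"travel":[41,-37,0],"rotation":[0,0,0]},
  {"travel":[41,-36,0],"rotation":[0,0,0]},
], claw=0.3)

```text
time: 28.45
tcp_pos: [0.396, 0.2781, 0.1513]
orientation: [[-1.0, -0.0, 0.001], [-0.0, 1.0, 0.001], [-0.001, 0.001, -1.0]]
contact_force: [0.3, -0.8, -0.6]
grip_width: 0.0591
gripper_force: 0.0
```

>>> servo_tool([
  {"travel":[0,0,0],"rotation":[0,0,0]},
  {"travel":[0,0,0],"rotation":[0,0,0]},
])

```text
time: 28.7
tcp_pos: [0.3979, 0.2796, 0.1515]
orientation: [[-1.0, -0.0, 0.002], [-0.0, 1.0, 0.001], [-0.002, 0.001, -1.0]]
contact_force: [-0.3, -0.6, -0.3]
grip_width: 0.0593
gripper_force: 0.0
```

```bash
python3 -c "
from look import *
go('c1',('coffee_lid',))"
```

```text
[0.3979 0.2796 0.1515] [[-1.0, -0.0, 0.002], [-0.0, 1.0, 0.001], [-0.002, 0.001, -1.0]]
coffee_lid [0.3971 0.2795 0.1541] 0.033
```

>>> servo_tool([
  {"travel":[0.5,0,45],"rotation":[0,0,0]},
  {"travel":[0,0,40],"rotation":[0,0,0]},
  {"travel":[0,0,24],"rotation":[0,0,0]},
  {"travel":[0,0,14],"rotation":[0,0,0]},
  {"travel":[0,0,0],"rotation":[0,0,0]},
  {"travel":[0,0,0],"rotation":[0,0,0]},
])

```text
time: 29.5
tcp_pos: [0.3972, 0.2795, 0.028]
orientation: [[-1.0, -0.0, 0.001], [-0.0, 1.0, 0.001], [-0.001, 0.001, -1.0]]
contact_force: [-0.1, 0.1, 0.2]
grip_width: 0.0595
gripper_force: 0.0
```

>>> servo_tool([
  {"travel":[0,0,0],"rotation":[0,0,0]},
  {"travel":[0,0,0],"rotation":[0,0,0]},
  {"travel":[0,0,0],"rotation":[0,0,0]},
  {"travel":[0,0,0],"rotation":[0,0,0]},
], claw=-1)

```text
time: 30.0
tcp_pos: [0.3965, 0.2791, 0.0273]
orientation: [[-1.0, -0.0, 0.0], [-0.0, 1.0, 0.0], [-0.0, 0.0, -1.0]]
contact_force: [-1.2, -0.7, 4.8]
grip_width: 0.0284
gripper_force: 30.0
```

>>> servo_tool([
  {"travel":[0,0,-20],"rotation":[0,0,0]},
  {"travel":[0,0,-45],"rotation":[0,0,0]},
  {"travel":[0,0,-50],"rotation":[0,0,0]},
  {"travel":[0,0,-45],"rotation":[0,0,0]},
  {"travel":[-26,-45,0],"rotation":[0,0,0]},
  {"travel":[-26,-45,0],"rotation":[0,0,0]},
  {"travel":[-26,-45,0],"rotation":[0,0,0]},
  {"travel":[-26,-45,0],"rotation":[0,0,0]},
])

```text
time: 31.0
tcp_pos: [0.501, 0.0974, 0.1871]
orientation: [[-1.0, -0.0, 0.0], [-0.0, 1.0, 0.0], [-0.0, 0.0, -1.0]]
contact_force: [-0.0, 1.0, -1.6]
grip_width: 0.0282
gripper_force: 30.0
```

>>> servo_tool([
  {"travel":[-26,-45,0],"rotation":[0,0,0]},
  {"travel":[-26,-45,0],"rotation":[0,0,0]},
  {"travel":[-26,-45,0],"rotation":[0,0,0]},
  {"travel":[-26,-45,0],"rotation":[0,0,0]},
  {"travel":[-26,-44,0],"rotation":[0,0,0]},
  {"travel":[0,0,0],"rotation":[0,0,0]},
  {"travel":[0,0,0],"rotation":[0,0,0]},
  {"travel":[0,0,0],"rotation":[0,0,0]},
])

```text
time: 32.0
tcp_pos: [0.6299, -0.124, 0.187]
orientation: [[-1.0, -0.001, -0.001], [-0.001, 1.0, 0.0], [0.001, 0.0, -1.0]]
contact_force: [0.1, -0.0, -1.4]
grip_width: 0.0283
gripper_force: 30.0
```

```bash
python3 -c "
from wv import *
v=wview('c2');print(v['p'],manip.sense()['grip_width'])
a=[v['img'][:300,:,::-1],cv2.resize(cams.grab_frame('scene')[140:270,150:330,::-1],(400,288),interpolation=cv2.INTER_CUBIC)]
a[1]=np.pad(a[1],((0,0),(0,112),(0,0)));cv2.imwrite('pics/c2b.png',np.vstack(a))"
```

```text
[ 0.62991912 -0.12398281  0.18697588] 0.02845700221568129
```

View pics/c2b.png

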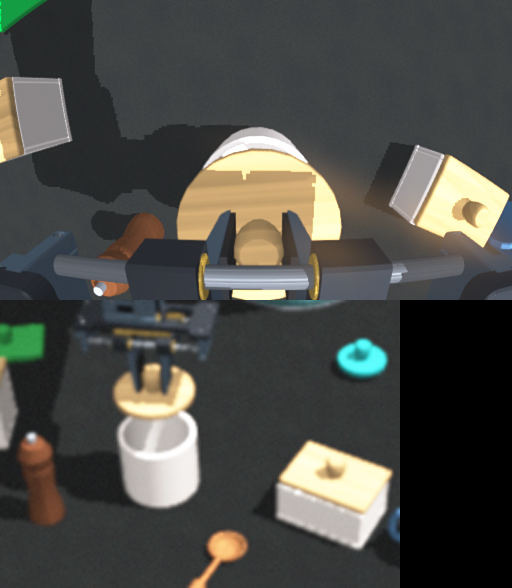

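The lid is centred over the coffee pot and clear of the mill. I lower it.

>>> servo_tool([
  {"travel":[-0.5,-0.5,28],"rotation":[0,0,0]},
  {"travel":[0,0,18],"rotation":[0,0,0]},
  {"travel":[0,0,7],"rotation":[0,0,0]},
  {"travel":[0,0,5],"rotation":[0,0,0]},
  {"travel":[0,0,4],"rotation":[0,0,0]},
  {"travel":[0,0,2.5],"rotation":[0,0,0]},
  {"travel":[0,0,0],"rotation":[0,0,0]},
  {"travel":[0,0,0],"rotation":[0,0,0]},
])

```text
time: 33.1
tcp_pos: [0.6312, -0.1255, 0.1229]
orientation: [[-1.0, -0.0, 0.0], [-0.0, 1.0, -0.0], [-0.0, -0.0, -1.0]]
contact_force: [-0.6, 0.5, -1.5]
grip_width: 0.0285
gripper_force: 30.0
```

>>> servo_tool([
  {"travel":[0,0,1.5],"rotation":[0,0,0]},
  {"travel":[0,0,1],"rotation":[0,0,0]},
  {"travel":[0,0,0],"rotation":[0,0,0]},
  {"travel":[0,0,0],"rotation":[0,0,0]},
])

```text
time: 33.6
tcp_pos: [0.6311, -0.1255, 0.1204]
orientation: [[-1.0, -0.0, 0.0], [-0.0, 1.0, -0.0], [-0.0, -0.0, -1.0]]
contact_force: [-2.0, 0.4, 4.7]
grip_width: 0.0284
gripper_force: 30.0
```

Seated. I release, rise high and back off for a final look.

>>> servo_tool([
  {"travel":[0,0,0],"rotation":[0,0,0]},
  {"travel":[0,0,0],"rotation":[0,0,0]},
  {"travel":[0,0,0],"rotation":[0,0,0]},
  {"travel":[0,0,-20],"rotation":[0,0,0]},
  {"travel":[0,0,-55],"rotation":[0,0,0]},
  {"travel":[0,0,-55],"rotation":[0,0,0]},
  {"travel":[0,0,-55],"rotation":[0,0,0]},
  {"travel":[0,0,-55],"rotation":[0,0,0]},
], claw=0.3)

```text
time: 34.6
tcp_pos: [0.6307, -0.1254, 0.3637]
orientation: [[-1.0, -0.0, 0.001], [-0.0, 1.0, -0.0], [-0.001, -0.0, -1.0]]
contact_force: [0.5, 0.1, -0.3]
grip_width: 0.0592
gripper_force: 0.0
```

>>> servo_tool([
  {"travel":[-20,40,0],"rotation":[0,0,0]},
  {"travel":[-20,40,0],"rotation":[0,0,0]},
  {"travel":[-20,40,0],"rotation":[0,0,0]},
  {"travel":[0,0,0],"rotation":[0,0,0]},
  {"travel":[0,0,0],"rotation":[0,0,0]},
])

```text
time: 35.22
tcp_pos: [0.6908, -0.0057, 0.361]
orientation: [[-1.0, -0.001, 0.001], [-0.001, 1.0, -0.0], [-0.001, -0.0, -1.0]]
contact_force: [-0.3, 0.3, -0.5]
grip_width: 0.0593
gripper_force: 0.0
```

```bash
python3 -c "
from wv import *
v=wview('fin');print(v['p'])
a=v['img'][:230,:,::-1];b=cv2.resize(cams.grab_frame('scene')[140:290,110:420,::-1],(640,310),interpolation=cv2.INTER_CUBIC)
cv2.imwrite('pics/final.png',np.vstack([np.pad(a,((0,0),(0,128),(0,0))),b]))
for k in ('coffee','sugar','tea','butter'):
  print(k,[(c,np.round(d['xyz'],3).tolist(),round(d['conf'],2)) for c in('scene','wrist') for d in cams.mark_of(c,k+'_lid')[:2]])"
```

```text
[ 0.69076104 -0.00565654  0.3610416 ]
coffee [('scene', [0.636, -0.126, 0.093], 0.59), ('wrist', [0.637, -0.124, 0.098], 0.84)]
sugar [('scene', [0.524, 0.393, 0.068], 0.81), ('scene', [0.31, 0.151, -0.004], 0.65), ('wrist', [0.524, 0.393, 0.069], 0.97), ('wrist', [0.654, 0.132, 0.058], 0.24)]
tea [('scene', [0.55, -0.431, 0.093], 0.57), ('wrist', [0.541, -0.432, 0.085], 0.9)]
butter [('scene', [0.656, 0.133, 0.054], 0.81), ('scene', [0.343, -0.46, -0.003], 0.58), ('wrist', [0.654, 0.132, 0.054], 0.84)]
```

View pics/final.png

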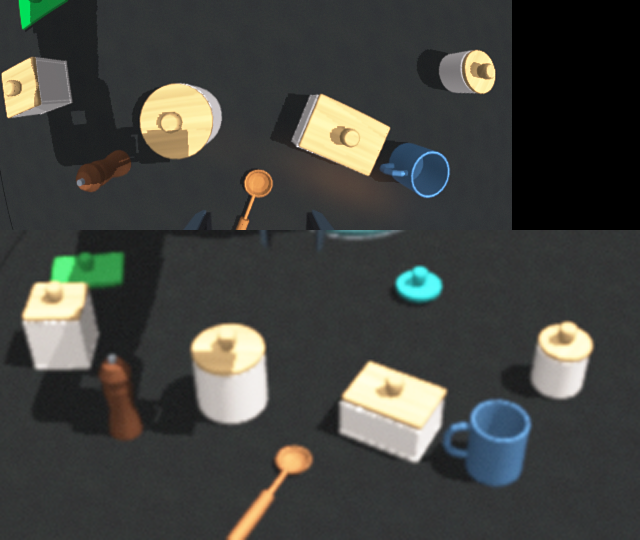

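All four lids sit level and flush on their pots: coffee (230,350), sugar (565,343), tea (58,302) and butter (393,395). The mug, mill and look-alikes are undisturbed.

```bash
python3 -c "
from bench import ticket
print(ticket.sign_off())"
```

```text
the job is handed in; nothing more can be done
None
```

All four lids are on their matching pots, and in the final pictures they look level and fully seated with the mug and mill undisturbed; the job is handed in at about 36 s of the 128 s, but the sign-off returned no verdict.

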